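Gauge the brush collars and show the pin's blue band

TASK

Two white toothbrush collars lie on the bench: one slides right down over the upright steel gauge pin and must be left there, resting on the grey block; the other is too tight and goes into the red reject tray. Then grip the pin above its collar and draw it straight up, without forcing it sideways against its snug bore, until its blue band is fully out above the collar while the red band below it is still hidden; the collar stays down on the block. Finish while holding the pin still at that height for the inspection camera, and leave everything else on the bench alone.

Things in the scene. Friction and masses are not known exactly. Their poses are not given: they have to be found in the camera images.
- block_hole0 (a point): Centre of the mouth of the bore in the top face of a fixed grey square block (80 x 80 x 68 mm high). z points up. The bore is blind, 21.5 mm wide and 60 mm deep, and the gauge pin stands in it. The top face is the seat for the collar.
- pin_top (a point): Top end of the loose upright steel gauge pin: 20 mm across, 120 mm long, 0.2 to 0.35 kg, last 5 mm tapered to 14 mm; z along the pin, upward. At the start it stands on the floor of the bore and 60 mm stick out above the block. It has about 0.75 mm of play to each side and drops back if let go.
- pin_foot (a point): Centre of the pin's lower end; z along the pin, upward. Above it the red band covers 34 to 42 mm and the blue band 52 to 60 mm of the pin, both hidden in the bore at the start. With a collar seated on the block, the blue band is fully out above the collar when the pin is raised 32 mm; the red band begins to show at 42 mm.
- collar_a_center (a point): Centre (half-way up) of a white plastic ring-shaped collar, 42 mm outside, 24 mm high, about 30 g, lying flat, hole upright, z up. Its bore is either 24 mm (slides freely down over the pin) or 15 mm (stops on the pin's tip): look down into it or try it on. One of the two collars fits, the other does not; either may lie in either place.
- collar_b_center (a point): Centre (half-way up) of the other white collar; same outside size, weight and pose as the first, with the other bore.
- tray_red: Fixed open red reject tray, 110 x 110 mm, 25 mm high, walls and floor 4 mm thick; origin at the centre of its underside.
- tray_blue: Fixed open blue tray of the same size, not used; origin at the centre of its underside. Red and blue tray may change places.
- brush_1: Loose white toothbrush with blue bristles lying on the bench, about 190 mm long along its x, 17 mm high, origin under its neck. Leave alone.
- brush_2: Loose white toothbrush with green bristles lying on the bench, the same size. Leave alone.
- loupe: Loose black magnifier, 38 mm across, 34 mm high, standing; origin under its centre. Leave alone.
- cleaner: Loose white bottle with a blue cap, 52 mm across, 140 mm high; origin under its centre. Leave alone.
- cup: Loose glass cup, 72 mm across, 85 mm high; origin under its centre. Leave alone.
- spare_gauge: Loose small hand plug gauge lying on the bench, about 105 mm long along its x, 14 mm high; origin under its centre. Leave alone.
There are look-alikes about, which are no part of the job. What is shaped like the part that bears collar_b_center but brown or pink is not meant.

How it is judged:
By the outcome, as a careful person would: the job done as asked, in the order asked, and still so for the second after the job is handed in, while the arm keeps its last pose, push and grip.
It also fails if it takes over 69 s, if anything falls off the work surface, if the arm or the gripper's body presses on something with over 40 N, if the wrist force passes 120 N, or if a joint passes its speed limit or range.

ROBOT

A 6-joint arm with a two-finger parallel gripper is mounted at the origin on the work surface. World frame = base frame: x ahead of the robot, y to its left, z up, the work surface at z = 0. Lengths are in m, angles in rad, forces in N, time in s.
With the tool pointing down it reaches from about 0.35 to 0.775 m from the base axis. Payload 7.3 kg.
Tool frame: the origin (TCP) lies at the very end of the fingers, on their centre line; the grasp point (between the pads) lies 19 mm behind it (robot.pinch_z is the distance from the TCP to the grasp point, in m); z points along the fingers, y is the line along which they close (so a half turn about z gives the same grasp; the last joint's range is limited). The gripper opens to 92 mm and grips with 3 to 60 N. Pads are 19 mm wide; open, the fingers measure 130 mm over their backs; the gripper's body (75 mm by 190 mm) begins 47 mm behind the grasp point.
Start: joints at [0.964, 0.342, 1.524, -0, 1.275, -0.146], TCP at [0.233, 0.47, 0.227] pointing down, gripper open.
Joint ranges: [-2.53, 2.53], [-0.77, 2.02], [0.04, 2.7], [-1, 4.14], [0.28, 2.66], [-3.11, 3.11]. Speed limits (rad/s): [2.57, 2.57, 3.14, 3.14, 3.14, 3.14].

INTERFACE

Orientations are given as [roll, pitch, yaw] about the fixed x, y, z axes, in that order (R = Rz(yaw) Ry(pitch) Rx(roll)).
In Python, from cell import robot gives the robot as it stands.
- The arm moves only by the tool move_arm, never from a script. Its argument "motion" is a list of rows, each a list of 6 numbers: the shift along the tool's x, y, z in units of 0.1 m (1.0 is 0.1 m), then the turn, a rotation vector about the tool's x, y, z in units of pi rad (1.0 is pi rad). In form: [[dx, dy, dz, rx, ry, rz], ...]. A call has 1 to 12 rows; each row is the pose to reach, as a shift and turn from the pose commanded when the call began, along the tool's axes at that moment, turning the shorter way round; what a row does not reach only later rows make up. A row lasts 1/8 s, in which the tool goes at most 62.5 mm and 10.7 degrees, less where a joint would pass 70% of its speed; a pose out of reach is approached as far as the arm can. A call with a number of a shift or a turn outside -1 to 1 is refused whole. A call with a gripper value outside its range is refused whole. "fingers" is the opening, from -1 (shut) to 1 (fully open), set as the call begins (left out, the last holds). The fingers move at their own pace and stop on an object; "newtons" is the grip in N (left out, the last holds). Time passes only in rows, so rows that repeat a pose let the fingers close. It gives the time, the measured TCP pose, the force, the opening and the grip force at its end, in the units of the state.
- robot.observe(): the state, without advancing time (a new reading comes with each control period).
- robot.read_camera(name): name is "scene" or "top" or "wrist"; returns a dict with "image" (420x560x3 uint8, red, green, blue), "range_z" (420x560 float32, m along the optical axis (not along the pixel's ray), 0 where there is no reading), "vfov" (degrees; the focal length in pixels is half the picture's height over the tangent of half this angle, whatever the lens; pixels are square), "cx", "cy" (the principal point, pixels), "k1" (the pictures are not rectified: a ray, as slopes to the right and down, at radius r is drawn at 1 + k1 r^2 times it, then the intrinsics apply), "extrinsics" (4x4, takes a point from camera to world coordinates); the wrist camera has in their place "hand_eye" (4x4, takes a point from camera to tool coordinates, whose origin is the TCP and whose axes are the flange's). Camera axes: x right, y up, looking along -z (the intrinsics and any distortion apply to the point x, -y, -z); pixel columns grow to the right and rows downward; lengths in m; the calibration is good to about 2 mm. A picture is of the moment at which its call begins: read the wrist's pose just before it.
- robot.hand_in(): hands the job in; it is judged then, once.
The state is a dict: "time": time; "qpos": joint angles; "qvel": joint speeds; "joint_efforts": joint torques, N m; "tool_pos": TCP position; "tool_rot": TCP orientation; "contact_force": force on the tool from outside, world axes, zero at the start; "torque": the same for the moment, N m; "opening": finger opening in m; "grip_force": force on a finger pad.
Only numpy, scipy, OpenCV 4.12 (cv2) and the standard library are available. Lean on these libraries where they do the work, as an engineer would, in place of code of your own. Each camera call takes 0.05 s, during which the arm holds its last target. There are 200 camera calls.

## Working session

There is one attempt and no reset: what is moved stays moved. The work goes in short steps, Python scripts to look and compute and a tool call to move; the robot and the scene stay as the last step left them, time stands still between calls to the robot, and variables do not carry over. Pictures are saved under pics/ and viewed, at most 10 in all, crops included, and the job is handed in when it is done.

Besides the shell and the picture viewer there is one more tool, called after "Emit:" as a command line: name --pt "numbers of a row" for each row, then --argument value for the rest. move_arm: Moves the arm, as the interface text tells. Shifts and turns lie within -1 to 1; 1 stands for 0.1 m of shift or pi rad of turn. Its arguments: {"type":"object","properties":{"motion":{"type":"array"},"fingers":{"type":"number"},"newtons":{"type":"number"}},"required":["motion"]}

```bash
mkdir -p pics; ls; cat > h.py <<'E'
import numpy as np, cv2
from cell import robot
from scipy.spatial.transform import Rotation as R
def cam(n):
    s=robot.observe(); c=robot.read_camera(n)
    if n=="wrist":
        T=np.eye(4); T[:3,:3]=R.from_euler('xyz',s["tool_rot"]).as_matrix(); T[:3,3]=s["tool_pos"]
        c["T"]=T@np.array(c["hand_eye"])
    else: c["T"]=np.array(c["extrinsics"])
    return c
def world(c):
    "HxWx3 world point of each pixel"
    h,w=c["range_z"].shape; f=h/2/np.tan(np.radians(c["vfov"])/2)
    u,v=np.meshgrid(np.arange(w),np.arange(h))
    K=np.array([[f,0,c["cx"]],[0,f,c["cy"]],[0,0,1.]])
    p=cv2.undistortPoints(np.stack([u,v],-1).reshape(-1,1,2).astype(np.float64),K,np.array([c["k1"],0,0,0.])).reshape(h,w,2)
    d=c["range_z"]; P=np.stack([p[...,0]*d,-p[...,1]*d,-d],-1)
    W=P@c["T"][:3,:3].T+c["T"][:3,3]; W[d==0]=np.nan
    return W
def save(n,im): cv2.imwrite("pics/"+n,cv2.cvtColor(im,cv2.COLOR_RGB2BGR))
E
python3 - <<'E'
from h import *
for n in("top","scene"):
    c=cam(n); save(n+"1.png",c["image"]); np.save(n+".npy",world(c)); print(n,c["T"][:3,3],c["vfov"],c["k1"])
s=robot.observe(); print(s)
E
```

```text
pics
top [0.41964559 0.01854215 1.46794789] 49.74892297138068 -0.08414090781872498
scene [1.23522875 0.43967043 1.11410443] 43.52327018382742 0.0031643591107074556
{'time': 0.1, 'qpos': array([ 9.64018940e-01,  3.42675077e-01,  1.52493989e+00, -2.42995728e-05,
        1.27534063e+00, -1.46031873e-01]), 'qvel': array([ 0.00014264, -0.00202104, -0.00315202,  0.00083279,  0.00104728,
        0.00126028]), 'joint_efforts': array([ 1.53335841e-03, -4.32007062e+01, -2.44691277e+01,  7.18931551e-02,
        5.26366406e-02, -6.33880336e-05]), 'tool_pos': array([0.23322089, 0.46995855, 0.22609658]), 'tool_rot': array([-3.14024084e+00, -1.75335694e-04,  2.68085411e+00]), 'contact_force': array([ 0.37549879,  0.47371775, -0.29556949]), 'torque': array([-0.01942132,  0.01021953, -0.0179398 ]), 'grip_force': 0.0, 'opening': 0.0916026794975762}
```

View pics/top1.png

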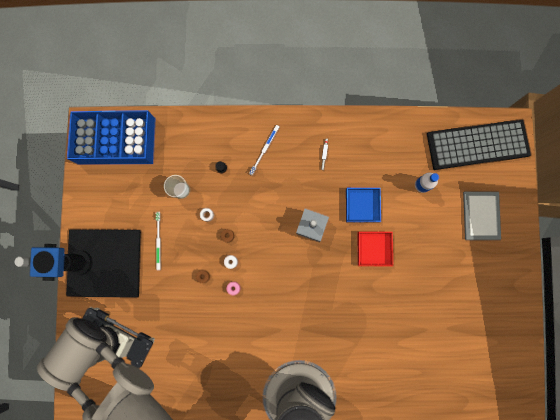

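View pics/scene1.png

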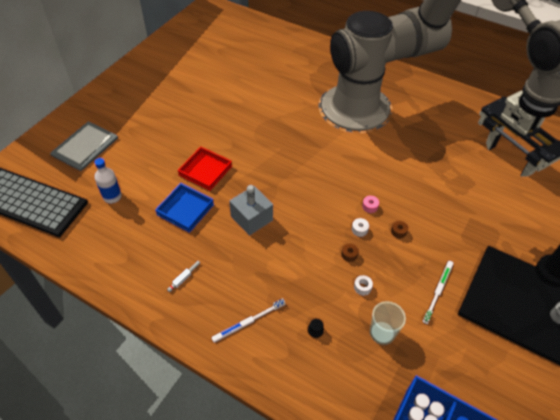

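The top view shows two white rings, at (207,214) and (231,262). Those are the collars; the brown rings at (227,236) and (203,276) and the pink one at (233,289) are look-alikes. The block and pin are at (313,225), the red tray at (376,249) and the blue tray at (363,205). Next: an enlarged crop and measurements.

```bash
python3 - <<'E'
from h import *
im=cv2.imread("pics/top1.png"); a=im[195:300,190:330]; cv2.imwrite("pics/crop1.png",cv2.resize(a,None,fx=5,fy=5,interpolation=cv2.INTER_CUBIC))
W=np.load("top.npy"); rgb=im[...,::-1].astype(int)
def rep(n,m):
    p=W[m]; print(n,m.sum(),"mean",p.mean(0).round(4),"mid",((p.max(0)+p.min(0))/2).round(4),"min",p.min(0).round(3),"max",p.max(0).round(3))
    return p
def box(u,v,r): m=np.zeros(im.shape[:2],bool); m[v-r:v+r+1,u-r:u+r+1]=1; return m
for u,v in((207,214),(231,262),(227,236),(203,276),(233,289)):
    m=box(u,v,13)&(W[...,2]>.018)&(W[...,2]<.03); rep((u,v),m)
    y,x=np.nonzero(m); print("  circ",cv2.minEnclosingCircle(W[m][:,:2].astype(np.float32)))
    # hole px
    mh=box(u,v,4)&(W[...,2]<.016); print("  holepx",mh.sum())
m=box(313,225,30)&(abs(W[...,2]-.068)<.006); p=rep("block",m); print(cv2.minAreaRect((p[:,:2]*1000).astype(np.float32)))
m=box(313,225,25)&(W[...,2]>.085); rep("pin",m); m&=W[...,2]>.12; rep("pintop",m)
m=box(376,249,28)&(rgb[...,0]>150)&(rgb[...,1]<60); p=rep("red",m); print(cv2.minAreaRect((p[:,:2]*1000).astype(np.float32)))
m=box(363,205,28)&(rgb[...,2]>120)&(rgb[...,0]<60); p=rep("blue",m); 
m=box(313,225,60)&(abs(W[...,2])<.01); print("table",W[m][:,2].mean())
E
```

```text
(207, 214) 87 mean [0.5774 0.3033 0.0231] mid [0.579  0.3021 0.0238] min [0.559 0.282 0.018] max [0.599 0.322 0.029]
  circ ((0.5783271789550781, 0.3029005527496338), 0.021069446578621864)
  holepx 42
(231, 262) 114 mean [0.4258 0.2225 0.0233] mid [0.4255 0.2217 0.024 ] min [0.406 0.202 0.018] max [0.445 0.241 0.03 ]
  circ ((0.4259083867073059, 0.22258366644382477), 0.021060509607195854)
  holepx 18
(227, 236) 111 mean [0.5102 0.2338 0.0231] mid [0.5102 0.2328 0.0235] min [0.489 0.213 0.018] max [0.531 0.253 0.029]
  circ ((0.5104035139083862, 0.2339446246623993), 0.021115200594067574)
  holepx 15
(203, 276) 101 mean [0.3804 0.3101 0.0233] mid [0.3804 0.3112 0.0239] min [0.361 0.292 0.018] max [0.4  0.33 0.03]
  circ ((0.38024118542671204, 0.31040582060813904), 0.020321641117334366)
  holepx 16
(233, 289) 108 mean [0.3429 0.2129 0.0237] mid [0.3434 0.2129 0.024 ] min [0.325 0.192 0.018] max [0.362 0.233 0.03 ]
  circ ((0.34494858980178833, 0.21275347471237183), 0.020848045125603676)
  holepx 17
block 592 mean [ 0.5422 -0.038   0.0671] mid [ 0.5415 -0.0375  0.0679] min [ 0.492 -0.087  0.062] max [0.591 0.012 0.074]
((542.5073852539062, -37.636077880859375), (79.73697662353516, 80.08045959472656), 70.8137435913086)
pin 43 mean [ 0.5409 -0.0374  0.1215] mid [ 0.5421 -0.0381  0.1099] min [ 0.533 -0.047  0.086] max [ 0.551 -0.029  0.134]
pintop 35 mean [ 0.5423 -0.0376  0.1259] mid [ 0.5423 -0.0381  0.1274] min [ 0.533 -0.047  0.121] max [ 0.551 -0.029  0.134]
red 1088 mean [nan nan nan] mid [nan nan nan] min [nan nan nan] max [nan nan nan]
((481.74420166015625, -233.69186401367188), (73.74172973632812, 140.19117736816406), 25.910884857177734)
blue 1029 mean [nan nan nan] mid [nan nan nan] min [nan nan nan] max [nan nan nan]
table -0.00064292964352592
```

View pics/crop1.png

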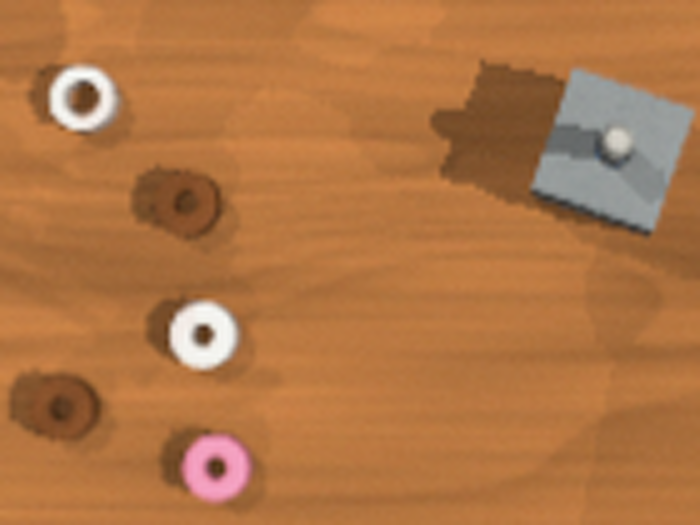

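The crop shows the collar at top pixel (207,214) with a wide bore (42 dark pixels), so it should be the 24 mm one. The collar at (231,262) has a small bore (18 pixels), so it is the 15 mm reject. The other rings are brown or pink. Now the tray and the clutter, then the moves.

```bash
cat >> h.py <<'E'
def plan(x,y,z,yaw):
    "rows shift/turn to reach target pose, tool pointing down"
    s=robot.observe(); r=R.from_euler('xyz',s["tool_rot"]); t=R.from_euler('xyz',[np.pi,0,yaw])
    print("plan",(r.inv().apply(np.array([x,y,z])-s["tool_pos"])/.1).round(3),((r.inv()*t).as_rotvec()/np.pi).round(4))
E
python3 - <<'E'
from h import *
im=cv2.imread("pics/top1.png"); rgb=im[...,::-1].astype(int); W=np.load("top.npy")
def blob(n,u,v,r,lo,hi):
    m=np.zeros(im.shape[:2],bool); m[v-r:v+r+1,u-r:u+r+1]=1
    m&=(W[...,2]>lo)&(W[...,2]<hi); p=W[m]; print(n,m.sum(),cv2.minAreaRect((p[:,:2]*1000).astype(np.float32)),p[:,2].max().round(3))
blob("red",376,249,24,.012,.04); blob("blue",363,205,22,.012,.04)
blob("cup",177,187,16,.02,.1); blob("loupe",221,167,9,.015,.05); blob("brush2",158,240,35,.008,.05)
c=robot.read_camera("wrist"); print(c["hand_eye"].round(4),c["vfov"])
plan(.5783,.3029,.20,.863)
E
```

```text
red 231 ((463.1204833984375, -234.01544189453125), (120.85279846191406, 128.03189086914062), 0.6285715699195862) 0.03
blue 209 ((612.2595825195312, -204.3551483154297), (108.74958038330078, 111.08250427246094), 0.19519644975662231) 0.03
cup 327 ((660.5638427734375, 390.290283203125), (71.39051818847656, 69.67737579345703), 89.64994049072266) 0.092
loupe 85 ((735.5057373046875, 260.42169189453125), (30.232175827026367, 30.124683380126953), 21.73076629638672) 0.039
brush2 909 ((485.5089111328125, 465.0697326660156), (205.63731384277344, 219.51654052734375), 1.8151432275772095) 0.03
[[ 2.000e-04  9.673e-01  2.537e-01  6.610e-02]
 [ 1.000e+00 -1.000e-04 -5.000e-04  4.000e-04]
 [-5.000e-04  2.537e-01 -9.673e-01 -1.579e-01]
 [ 0.000e+00  0.000e+00  0.000e+00  1.000e+00]] 63.36416356737144
plan [-3.834  0.038  0.261] [-3.000e-04  3.000e-04  5.786e-01]
```

Emit:
move_arm --pt "-0.5 0 0 0 0 0" --pt "-1 0 0 0 0 0.05" --pt "-1 0.01 0 0 0 0.1" --fingers 0.6 --newtons 10

```text
time: 0.52
tool_pos: [0.3261, 0.4251, 0.2263]
tool_rot: [-3.141, 0.001, 2.358]
contact_force: [-0.0, 0.4, -0.4]
opening: 0.0738
grip_force: 0.0
```

```bash
python3 -c "
from h import *
plan(.5783,.3029,.20,.863);print(robot.observe()['time'])"
```

```text
plan [-2.648  0.916  0.264] [1.000e-04 3.000e-04 4.757e-01]
0.525
```

Emit:
move_arm --pt "-0.5 0.15 0 0 0 0" --pt "-1 0.3 0 0 0 0"

```text
time: 0.78
tool_pos: [0.4167, 0.3777, 0.2266]
tool_rot: [-3.141, -0.0, 2.368]
contact_force: [-0.1, 1.2, -0.1]
opening: 0.0735
grip_force: 0.0
```

Emit:
move_arm --pt "-0.5 0.15 0 0 0 0" --pt "-1 0.3 0 0 0 0"

```text
time: 1.02
tool_pos: [0.5096, 0.3287, 0.2264]
tool_rot: [-3.141, -0.0, 2.367]
contact_force: [0.8, 1.0, -0.4]
opening: 0.0737
grip_force: 0.0
```

Emit:
move_arm --pt "-0.5 0.2 0.1 0 0 0.05" --pt "-0.65 0.32 0.26 0 0 0.11" --pt "-0.65 0.32 0.26 0 0 0.17" --pt "-0.65 0.32 0.26 0 0 0.23" --pt "-0.65 0.32 0.26 0 0 0.29" --pt "-0.65 0.32 0.26 0 0 0.35" --pt "-0.65 0.32 0.26 0 0 0.41" --pt "-0.65 0.32 0.26 0 0 0.476" --pt "-0.65 0.32 0.26 0 0 0.476" --pt "-0.65 0.32 0.26 0 0 0.476" --pt "-0.65 0.32 0.26 0 0 0.476"

```text
time: 2.4
tool_pos: [0.5771, 0.307, 0.2007]
tool_rot: [-3.141, 0.0, 0.873]
contact_force: [0.5, 0.1, 0.4]
opening: 0.0732
grip_force: 0.0
```

```bash
python3 - <<'E'
from h import *
c=cam("wrist"); save("w1.png",c["image"]); W=world(c); np.save("w1.npy",W)
rgb=c["image"].astype(int); 
m=(W[...,2]>.018)&(W[...,2]<.03)&(rgb.min(-1)>120)&(np.hypot(W[...,0]-.578,W[...,1]-.303)<.035)
p=W[m]; (x,y),r=cv2.minEnclosingCircle(p[:,:2].astype(np.float32)); print(m.sum(),x,y,r,np.median(p[:,2]))
print("inner radius",np.percentile(np.hypot(p[:,0]-x,p[:,1]-y),[0.5,2,50,98]))
plan(x,y,.004,.863); print(robot.observe()["tool_pos"])
E
```

```text
883 0.5809612274169922 0.3018924593925476 0.020896106958389282 0.023729391179850956
inner radius [0.01181157 0.01197635 0.01678918 0.02056654]
plan [-0.014  0.062  1.967] [-0.      0.      0.0031]
[0.57712354 0.30698995 0.20067511]
```

View pics/w1.png

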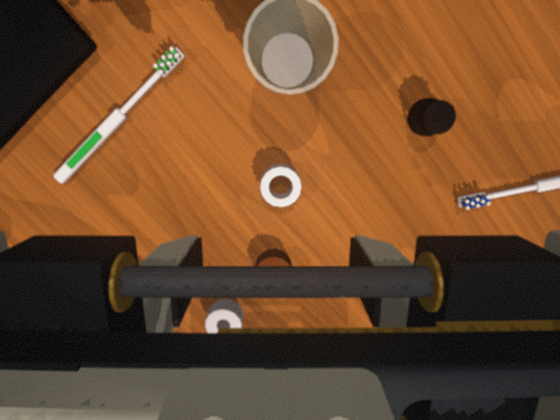

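Emit:
move_arm --pt "-0.015 0.055 0.5 0 0 0" --pt "-0.015 0.055 1 0 0 0"

```text
time: 2.7
tool_pos: [0.581, 0.3022, 0.1003]
tool_rot: [3.14, -0.002, 0.872]
contact_force: [0.4, 0.2, -1.2]
opening: 0.073
grip_force: 0.0
```

Emit:
move_arm --pt "0 0 0.4 0 0 0" --pt "0 0 0.7 0 0 0" --pt "0 0 0.85 0 0 0" --pt "0 0 0.95 0 0 0" --pt "0 0 0.96 0 0 0"

```text
time: 3.32
tool_pos: [0.5806, 0.3024, 0.0049]
tool_rot: [3.141, -0.0, 0.872]
contact_force: [-0.0, 0.6, -0.2]
opening: 0.0737
grip_force: 0.0
```

Emit:
move_arm --pt "0 0 0 0 0 0" --pt "0 0 0 0 0 0" --pt "0 0 0 0 0 0" --pt "0 0 0 0 0 0" --pt "0 0 0 0 0 0" --pt "0 0 0 0 0 0" --fingers -0.5 --newtons 10

```text
time: 4.08
tool_pos: [0.5806, 0.3024, 0.0052]
tool_rot: [3.141, -0.001, 0.871]
contact_force: [-0.4, -0.3, 3.7]
opening: 0.042
grip_force: 10.0
```

Emit:
move_arm --pt "0 0 -0.2 0 0 0" --pt "0 0 -0.5 0 0 0" --pt "0 0 -1 0 0 0" --pt "0 0 -1 0 0 0"

```text
time: 4.58
tool_pos: [0.5831, 0.3034, 0.1108]
tool_rot: [3.137, -0.009, 0.871]
contact_force: [-0.7, 1.0, -0.0]
opening: 0.042
grip_force: 10.0
```

Emit:
move_arm --pt "0 0 -0.5 0 0 0" --pt "0 0 -0.9 0 0 0"

```text
time: 4.82
tool_pos: [0.5802, 0.3022, 0.1962]
tool_rot: [-3.142, 0.0, 0.871]
contact_force: [0.7, 0.5, 0.1]
opening: 0.0423
grip_force: 10.0
```

```bash
python3 -c "
from h import *
s=robot.observe();print(s['opening'],s['tool_pos'],s['contact_force'])
plan(.5425,-.0378,.20,.871)"
```

```text
0.042288104403291366 [0.5801534  0.30221724 0.19622956] [0.69042844 0.540321   0.12742788]
plan [-2.844  1.901 -0.038] [-0.      0.      0.0001]
```

Emit:
move_arm --pt "-0.42 0.24 0 0 0 0" --pt "-0.84 0.475 0 0 0 0"

```text
time: 5.08
tool_pos: [0.5621, 0.2067, 0.1951]
tool_rot: [3.141, -0.0, 0.873]
contact_force: [-0.6, -0.7, -0.0]
opening: 0.0423
grip_force: 10.0
```

Emit:
move_arm --pt "-0.42 0.24 0 0 0 0" --pt "-0.84 0.475 0 0 0 0"

```text
time: 5.32
tool_pos: [0.5441, 0.1111, 0.1947]
tool_rot: [-3.141, 0.0, 0.871]
contact_force: [0.4, 0.2, -0.7]
opening: 0.0422
grip_force: 10.0
```

Emit:
move_arm --pt "-0.42 0.24 0 0 0 0" --pt "-0.84 0.475 0 0 0 0"

```text
time: 5.58
tool_pos: [0.5264, 0.0163, 0.1948]
tool_rot: [-3.141, 0.0, 0.871]
contact_force: [-0.4, -1.3, 0.2]
opening: 0.0422
grip_force: 10.0
```

Emit:
move_arm --pt "-0.42 0.24 -0.04 0 0 0" --pt "-0.83 0.475 -0.04 0 0 0" --pt "-0.83 0.475 -0.04 0 0 0" --pt "-0.83 0.475 -0.04 0 0 0"

```text
time: 6.08
tool_pos: [0.5099, -0.0759, 0.1987]
tool_rot: [-3.141, -0.0, 0.871]
contact_force: [0.4, 1.1, -0.7]
opening: 0.0419
grip_force: 10.0
```

```bash
python3 - <<'E'
from h import *
c=cam("wrist"); save("w2.png",c["image"]); W=world(c); np.save("w2.npy",W); s=robot.observe(); print(s["tool_pos"],s["tool_rot"],s["opening"])
r=R.from_euler('xyz',s["tool_rot"]); T=(W-s["tool_pos"])@r.as_matrix()   # tool coords
z=W[...,2]
m=(abs(z-.128)<.005)&(np.hypot(W[...,0]-.542,W[...,1]+.038)<.03); p=W[m]
print("pintop",m.sum(),p.mean(0),np.median(p,0),cv2.minEnclosingCircle(p[:,:2].astype(np.float32)))
m=(abs(z-.068)<.004)&(np.hypot(W[...,0]-.542,W[...,1]+.038)<.07); p=W[m]
print("block",m.sum(),cv2.minAreaRect((p[:,:2]*1000).astype(np.float32)))
rgb=c["image"].astype(int)
m=(rgb.min(-1)>110)&(np.ptp(rgb,axis=-1)<40)&(T[...,2]>-.03)&(T[...,2]<.01)&(abs(T[...,1])<.03)&(abs(T[...,0])<.03)
p=T[m]; print("collar tool",m.sum(),p.min(0),p.max(0),np.median(p[:,2])); np.savez("w2t.npz",T=T,m=m)
plan(.5425,-.0378,.20,.871)
E
```

```text
[ 0.51003267 -0.07543226  0.19867664] [-3.14106501e+00 -3.16678665e-04  8.71827478e-01] 0.04208051823419269
pintop 648 [ 0.54546617 -0.03886447  0.12674648] [ 0.54551254 -0.03882004  0.1272452 ] ((0.5452815890312195, -0.03905729204416275), 0.009964817203581333)
block 8572 ((545.2445678710938, -39.040618896484375), (80.51258850097656, 80.5149154663086), 70.68701934814453)
collar tool 2657 [-0.02109514 -0.01811675 -0.02081898] [0.02058805 0.0213632  0.0024186 ] -0.01859759597771669
plan [ 0.497  0.006 -0.013] [-0.0002 -0.0001  0.0003]
```

View pics/w2.png

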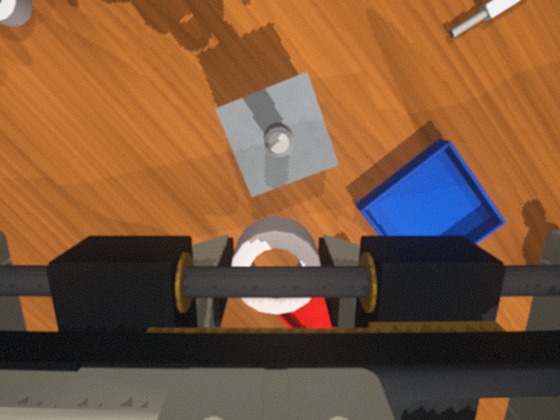

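The wrist view shows the held collar at (276,265) and the pin top at (279,141). Fitting the rim circle gives the offset between collar and pin as seen by the same camera.

```bash
python3 - <<'E'
from h import *
from scipy.optimize import least_squares
d=np.load("w2t.npz"); T,m=d["T"],d["m"]; W=np.load("w2.npy")
m=m&(abs(T[...,2]+.0187)<.0012); p=T[m][:,:2]; print(len(p),p.min(0),p.max(0))
# inner edge (r=12) and outer (r=21): maximise points inside annulus
from scipy.ndimage import binary_erosion
e=m&~binary_erosion(m); q=T[e][:,:2]
f=lambda c:(lambda r:np.minimum(abs(r-.012),abs(r-.021)))(np.hypot(*(q-c).T))
s=least_squares(f,[0,.001],loss='soft_l1',f_scale=.0007); print("collar c",s.x,np.median(f(s.x)))
S=robot.observe(); r=R.from_euler('xyz',S["tool_rot"]).as_matrix()
pin=np.array([.5453,-.0390,.2])@r-S["tool_pos"]@r; print("pin in tool",pin,"move",(pin[:2]-s.x)/.1)
E
```

```text
2382 [-0.02109514 -0.01792565] [0.02037133 0.0213632 ]
collar c [-0.00092751  0.00244158] 0.0016669556570511387
pin in tool [ 0.05058155  0.0035551  -0.00130922] move [0.51509053 0.01113522]
```

Emit:
move_arm --pt "0.3 0.014 0 0 0 0" --pt "0.508 0.014 0 0 0 0" --pt "0.508 0.014 0.3 0 0 0" --pt "0.508 0.014 0.55 0 0 0" --pt "0.508 0.014 0.6 0 0 0" --pt "0.508 0.014 0.65 0 0 0" --pt "0.508 0.014 0.7 0 0 0" --pt "0.508 0.014 0.73 0 0 0" --pt "0.508 0.014 0.73 0 0 0"

```text
time: 7.25
tool_pos: [0.5438, -0.0384, 0.1258]
tool_rot: [3.142, -0.0, 0.871]
contact_force: [-0.2, -1.0, -0.4]
opening: 0.042
grip_force: 10.0
```

Collar bottom is now at about 0.121 m, below the pin tip, and there is no force, so I'll continue down.

Emit:
move_arm --pt "0 0 0.05 0 0 0" --pt "0 0 0.1 0 0 0" --pt "0 0 0.15 0 0 0" --pt "0 0 0.2 0 0 0" --pt "0 0 0.2 0 0 0"

```text
time: 7.88
tool_pos: [0.5435, -0.0383, 0.1052]
tool_rot: [-3.141, 0.0, 0.871]
contact_force: [0.0, 0.1, 0.2]
opening: 0.0422
grip_force: 10.0
```

Emit:
move_arm --pt "0 0 0.08 0 0 0" --pt "0 0 0.16 0 0 0" --pt "0 0 0.24 0 0 0" --pt "0 0 0.29 0 0 0" --pt "0 0 0.31 0 0 0" --pt "0 0 0.315 0 0 0" --pt "0 0 0.315 0 0 0"

```text
time: 8.75
tool_pos: [0.544, -0.0384, 0.0744]
tool_rot: [3.141, -0.0, 0.871]
contact_force: [0.9, 0.3, 0.3]
opening: 0.0423
grip_force: 10.0
```

Emit:
move_arm --pt "0 0 0.008 0 0 0" --pt "0 0 0.014 0 0 0" --pt "0 0 0.014 0 0 0"

```text
time: 9.12
tool_pos: [0.544, -0.0384, 0.0731]
tool_rot: [3.141, -0.0, 0.871]
contact_force: [0.2, 0.7, 2.1]
opening: 0.0418
grip_force: 10.0
```

Emit:
move_arm --pt "0 0 0 0 0 0" --pt "0 0 0 0 0 0" --pt "0 0 0 0 0 0" --pt "0 0 0 0 0 0" --fingers 0.4

```text
time: 9.62
tool_pos: [0.5438, -0.0383, 0.0727]
tool_rot: [-3.141, -0.0, 0.871]
contact_force: [-0.0, 0.1, -0.4]
opening: 0.0641
grip_force: 0.0
```

Emit:
move_arm --pt "0 0 -0.3 0 0 0" --pt "0 0 -0.8 0 0 0" --pt "0 0 -1 0 0 0" --pt "0 0 -1 0 0 0"

```text
time: 10.12
tool_pos: [0.5447, -0.0385, 0.1743]
tool_rot: [3.138, -0.002, 0.871]
contact_force: [-0.2, 0.5, -0.0]
opening: 0.064
grip_force: 0.0
```

```bash
python3 - <<'E'
from h import *
plan(.4275,.2224,.20,.871)
c=cam("top"); W=world(c); z=W[...,2]
m=(abs(z-.092)<.006)&(np.hypot(W[...,0]-.542,W[...,1]+.038)<.04); p=W[m]
if m.sum()>3: print("collar on block?",m.sum(),np.median(p,0))
E
```

```text
plan [ 1.242 -2.576 -0.263] [ 0.001  -0.0006  0.0001]
```

Emit:
move_arm --pt "0.2 -0.43 -0.26 0 0 0" --pt "0.41 -0.86 -0.26 0 0 0"

```text
time: 10.42
tool_pos: [0.5042, 0.049, 0.1985]
tool_rot: [3.142, -0.0, 0.87]
contact_force: [1.1, 0.3, -0.1]
opening: 0.0645
grip_force: 0.0
```

Emit:
move_arm --pt "0.2 -0.43 0 0 0 0" --pt "0.41 -0.86 0 0 0 0"

```text
time: 10.68
tool_pos: [0.4635, 0.1362, 0.1972]
tool_rot: [-3.14, 0.002, 0.871]
contact_force: [0.4, -0.3, 0.6]
opening: 0.0643
grip_force: 0.0
```

Emit:
move_arm --pt "0.2 -0.43 0 0 0 0" --pt "0.41 -0.86 0 0 0 0" --pt "0.41 -0.86 0 0 0 0" --pt "0.41 -0.86 0 0 0 0"

```text
time: 11.18
tool_pos: [0.4253, 0.2214, 0.1977]
tool_rot: [-3.141, 0.002, 0.872]
contact_force: [0.4, -1.1, -0.4]
opening: 0.0644
grip_force: 0.0
```

```bash
python3 - <<'E'
from h import *
c=cam("wrist"); W=world(c); rgb=c["image"].astype(int)
m=(W[...,2]>.018)&(W[...,2]<.03)&(rgb.min(-1)>120)&(np.hypot(W[...,0]-.428,W[...,1]-.222)<.035)
p=W[m]; (x,y),r=cv2.minEnclosingCircle(p[:,:2].astype(np.float32)); print(m.sum(),x,y,r,np.median(p[:,2]))
print("inner radius",np.percentile(np.hypot(p[:,0]-x,p[:,1]-y),[0.5,2,50,98]))
plan(x-.0012,y+.0008,.0045,.871)
c=cam("top"); W=world(c); z=W[...,2]
m=(z>.082)&(z<.1)&(np.hypot(W[...,0]-.542,W[...,1]+.038)<.04); p=W[m]
print("collar on block",m.sum(),np.median(p,0),p.min(0),p.max(0))
E
```

```text
1178 0.42902547121047974 0.2212558090686798 0.0210829246789217 0.023764272141272108
inner radius [0.00726814 0.00786171 0.0155023  0.02059051]
plan [0.024 0.011 1.935] [-0.0002  0.0005 -0.0001]
collar on block 99 [ 0.53948347 -0.03645063  0.08967451] [ 0.52372446 -0.05793229  0.08386503] [ 0.5606924  -0.01805393  0.09850163]
```

The collar is seated on the block with its top at about 0.09 m. The other collar has a 7.5 mm bore radius, so it is the reject. Picking it up.

Emit:
move_arm --pt "0.025 0.012 0.5 0 0 0" --pt "0.025 0.012 1 0 0 0"

```text
time: 11.52
tool_pos: [0.4293, 0.222, 0.0979]
tool_rot: [3.14, -0.002, 0.869]
contact_force: [0.8, -0.3, -0.1]
opening: 0.064
grip_force: 0.0
```

Emit:
move_arm --pt "0 0 0.4 0 0 0" --pt "0 0 0.7 0 0 0" --pt "0 0 0.85 0 0 0" --pt "0 0 0.93 0 0 0" --pt "0 0 0.93 0 0 0"

```text
time: 12.15
tool_pos: [0.4286, 0.2228, 0.006]
tool_rot: [3.141, -0.0, 0.871]
contact_force: [-0.6, 0.6, 0.8]
opening: 0.0642
grip_force: 0.0
```

Emit:
move_arm --pt "0 0 0 0 0 0" --pt "0 0 0 0 0 0" --pt "0 0 0 0 0 0" --pt "0 0 0 0 0 0" --pt "0 0 0 0 0 0" --fingers -0.5

```text
time: 12.78
tool_pos: [0.4285, 0.2232, 0.0064]
tool_rot: [3.141, -0.001, 0.871]
contact_force: [0.1, -0.6, 6.1]
opening: 0.0412
grip_force: 10.0
```

Emit:
move_arm --pt "0 0 -0.2 0 0 0" --pt "0 0 -0.5 0 0 0" --pt "0 0 -1 0 0 0"

```text
time: 13.15
tool_pos: [0.427, 0.2226, 0.1056]
tool_rot: [-3.14, 0.003, 0.871]
contact_force: [1.2, 0.1, -0.3]
opening: 0.0413
grip_force: 10.0
```

Emit:
move_arm --pt "0 0 -0.5 0 0 0" --pt "0 0 -0.9 0 0 0" --pt "0 0 -0.9 0 0 0"

```text
time: 13.52
tool_pos: [0.4297, 0.2236, 0.1987]
tool_rot: [3.138, -0.006, 0.871]
contact_force: [0.6, -0.2, -1.0]
opening: 0.0414
grip_force: 10.0
```

```bash
python3 - <<'E'
from h import *
c=cam("top"); W=world(c); rgb=c["image"].astype(int)
m=(rgb[...,0]>110)&(rgb[...,1]<45)&(rgb[...,2]<45)&(abs(W[...,0]-.463)<.09)&(abs(W[...,1]+.234)<.09)
n,l,st,ce=cv2.connectedComponentsWithStats(m.astype(np.uint8)); k=1+st[1:,4].argmax(); 
p=W[l==k]; p=p[np.isfinite(p[:,0])]; print(len(p),cv2.minAreaRect((p[:,:2]*1000).astype(np.float32)),p.mean(0))
plan(.4645,-.2345,.20,.871)
E
```

```text
369 ((470.7148742675781, -240.33273315429688), (105.4904556274414, 108.80075073242188), 0.34459784626960754) [ 0.47132971 -0.26017027  0.00612133]
plan [-3.27   3.222 -0.036] [ 0.0004 -0.0007  0.0001]
```

Emit:
move_arm --pt "-0.41 0.4 0 0 0 0" --pt "-0.82 0.81 0 0 0 0"

```text
time: 13.82
tool_pos: [0.4363, 0.1072, 0.1941]
tool_rot: [-3.139, 0.002, 0.874]
contact_force: [1.7, -0.1, -0.6]
opening: 0.0412
grip_force: 10.0
```

Emit:
move_arm --pt "-0.41 0.4 0 0 0 0" --pt "-0.82 0.81 0 0 0 0"

```text
time: 14.08
tool_pos: [0.4455, -0.0083, 0.1942]
tool_rot: [-3.139, 0.001, 0.872]
contact_force: [1.5, 0.1, -0.6]
opening: 0.0412
grip_force: 10.0
```

Emit:
move_arm --pt "-0.41 0.4 0 0 0 0" --pt "-0.82 0.81 0 0 0 0"

```text
time: 14.32
tool_pos: [0.4547, -0.1232, 0.1941]
tool_rot: [-3.138, 0.001, 0.871]
contact_force: [1.2, 1.0, 0.4]
opening: 0.0412
grip_force: 10.0
```

Emit:
move_arm --pt "-0.41 0.4 0 0 0 0" --pt "-0.82 0.81 0 0 0 0" --pt "-0.82 0.81 0 0 0 0" --pt "-0.82 0.81 0 0 0 0"

```text
time: 14.82
tool_pos: [0.464, -0.2357, 0.1941]
tool_rot: [-3.138, -0.0, 0.871]
contact_force: [0.0, 0.5, -1.1]
opening: 0.0411
grip_force: 10.0
```

```bash
python3 - <<'E'
from h import *
c=cam("wrist"); save("w3.png",c["image"]); s=robot.observe(); print(s["tool_pos"],s["opening"])
W=world(c); rgb=c["image"].astype(int)
m=(rgb[...,0]>90)&(rgb[...,1]<45)&(rgb[...,2]<45)&(W[...,2]>.02)&(W[...,2]<.03); p=W[m]; print(m.sum(),p.min(0),p.max(0))
E
```

```text
[ 0.46427019 -0.23519     0.19462689] 0.041428655810818234
1263 [ 0.41885842 -0.29607844  0.02000014] [ 0.52734261 -0.1873544   0.02694744]
```

View pics/w3.png

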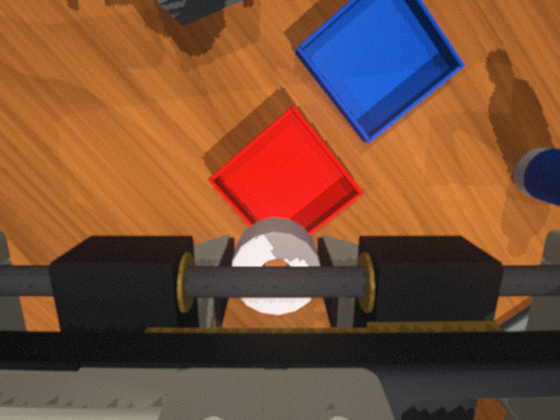

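The view shows the red tray centred at about (285,185), with the small-bore collar still held. The tray centre is about (0.471, -0.2405).

Emit:
move_arm --pt "0.004 0.08 0.4 0 0 0" --pt "0.004 0.08 0.9 0 0 0" --pt "0.004 0.08 1 0 0 0"

```text
time: 15.25
tool_pos: [0.4696, -0.2386, 0.0931]
tool_rot: [-3.135, 0.0, 0.873]
contact_force: [-0.3, 0.0, 0.6]
opening: 0.0413
grip_force: 10.0
```

Emit:
move_arm --pt "0 0 0.3 0 0 0" --pt "0 0 0.55 0 0 0" --pt "0 0 0.7 0 0 0" --pt "0 0 0.78 0 0 0" --pt "0 0 0.82 0 0 0" --pt "0 0 0.82 0 0 0"

```text
time: 16.0
tool_pos: [0.4715, -0.2416, 0.0142]
tool_rot: [3.141, -0.0, 0.871]
contact_force: [-0.1, 0.2, -0.3]
opening: 0.0411
grip_force: 10.0
```

Emit:
move_arm --pt "0 0 0.02 0 0 0" --pt "0 0 0.035 0 0 0" --pt "0 0 0.035 0 0 0"

```text
time: 16.38
tool_pos: [0.4713, -0.2415, 0.0104]
tool_rot: [3.141, -0.0, 0.871]
contact_force: [0.5, -0.4, 0.3]
opening: 0.0412
grip_force: 10.0
```

Emit:
move_arm --pt "0 0 0 0 0 0" --pt "0 0 0 0 0 0" --pt "0 0 0 0 0 0" --pt "0 0 0 0 0 0" --fingers 0.3

```text
time: 16.88
tool_pos: [0.4713, -0.2414, 0.0103]
tool_rot: [-3.142, -0.0, 0.871]
contact_force: [0.8, -0.1, 0.1]
opening: 0.0598
grip_force: 0.0
```

Emit:
move_arm --pt "0 0 -0.2 0 0 0" --pt "0 0 -0.5 0 0 0" --pt "0 0 -1 0 0 0"

```text
time: 17.25
tool_pos: [0.4703, -0.2408, 0.11]
tool_rot: [-3.138, 0.0, 0.871]
contact_force: [0.7, -0.8, -0.8]
opening: 0.0594
grip_force: 0.0
```

Emit:
move_arm --pt "0 0 -0.5 0 0 0" --pt "0 0 -1 0 0 0" --pt "0 0 -1 0 0 0"

```text
time: 17.62
tool_pos: [0.473, -0.2426, 0.2144]
tool_rot: [3.133, -0.001, 0.871]
contact_force: [-0.3, -0.5, -0.5]
opening: 0.0599
grip_force: 0.0
```

```bash
python3 -c "
from h import *
plan(.507,-.082,.21,.871)"
```

```text
plan [ 1.448 -0.774  0.039] [ 0.0027 -0.0003  0.0001]
```

Emit:
move_arm --pt "0.36 -0.19 0 0 0 0" --pt "0.72 -0.38 0 0 0 0"

```text
time: 17.88
tool_pos: [0.488, -0.161, 0.209]
tool_rot: [-3.14, 0.0, 0.87]
contact_force: [0.4, -0.2, -0.3]
opening: 0.0596
grip_force: 0.0
```

Emit:
move_arm --pt "0.36 -0.19 0 0 0 0" --pt "0.72 -0.38 0.04 0 0 0" --pt "0.72 -0.38 0.04 0 0 0" --pt "0.72 -0.38 0.04 0 0 0" --pt "0.72 -0.38 0.04 0 0 0"

```text
time: 18.5
tool_pos: [0.5056, -0.0832, 0.206]
tool_rot: [-3.141, 0.0, 0.87]
contact_force: [0.0, -0.1, -0.1]
opening: 0.0596
grip_force: 0.0
```

```bash
python3 - <<'E'
from h import *
c=cam("wrist"); save("w4.png",c["image"]); W=world(c); s=robot.observe(); print(s["tool_pos"],s["time"])
r=R.from_euler('xyz',s["tool_rot"]).as_matrix(); T=(W-s["tool_pos"])@r; z=W[...,2]; rr=np.hypot(W[...,0]-.545,W[...,1]+.039)
for n,a,b,rad in(("pin",.122,.133,.02),("flat",.1265,.131,.02),("collar",.087,.097,.03)):
    m=(z>a)&(z<b)&(rr<rad); p=T[m]; print(n,m.sum(),np.median(z[m]),"mean",p.mean(0)[:2],"circ",cv2.minEnclosingCircle(p[:,:2].astype(np.float32)))
c=cam("top"); save("t4.png",c["image"]); W=world(c); rgb=c["image"].astype(int)
m=(rgb.min(-1)>130)&(W[...,2]>.015)&(W[...,2]<.04)&(abs(W[...,0]-.47)<.05)&(abs(W[...,1]+.24)<.05); p=W[m]; print("reject",m.sum(),p.mean(0) if m.any() else 0)
E
python3 -c "
import cv2,numpy as np
a=cv2.imread('pics/w4.png')[20:240,170:390];b=cv2.imread('pics/t4.png')[170:280,280:410]
cv2.imwrite('pics/v4.png',np.hstack([cv2.resize(a,(400,400)),cv2.resize(b,(400,400))]))"
```

```text
[ 0.5056456  -0.08325697  0.20609377] 18.55
pin 668 0.12712696042057464 mean [0.05956078 0.0018793 ] circ ((0.05928641930222511, 0.0018806835869327188), 0.010094433091580868)
flat 399 0.12781819234965316 mean [0.05939455 0.00186174] circ ((0.05919964611530304, 0.0018995886202901602), 0.008233051747083664)
collar 1493 0.09167624037160743 mean [0.05942455 0.00196496] circ ((0.05893740803003311, 0.0019872465636581182), 0.02099192887544632)
reject 115 [ 0.46928281 -0.2424815   0.02666507]
```

View pics/v4.png

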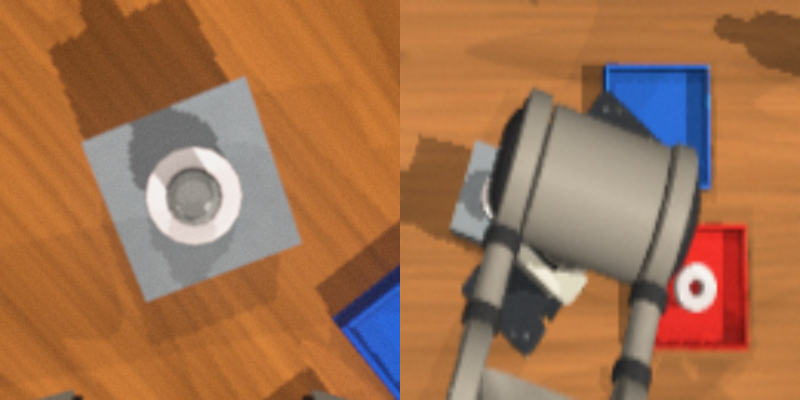

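The fitting collar is seated round the pin (left), and the small-bore collar lies in the red tray (right). Next: the pin.

Emit:
move_arm --pt "0.3 0.002 0 0 0 0" --pt "0.592 0.002 0 0 0 0" --pt "0.592 0.002 0.3 0 0 0" --pt "0.592 0.002 0.6 0 0 0" --pt "0.592 0.002 0.75 0 0 0" --pt "0.592 0.002 0.9 0 0 0" --pt "0.592 0.002 0.9 0 0 0" --fingers 0

```text
time: 19.48
tool_pos: [0.5437, -0.0373, 0.1157]
tool_rot: [-3.14, 0.001, 0.871]
contact_force: [0.9, 0.5, -0.3]
opening: 0.046
grip_force: 0.0
```

Emit:
move_arm --pt "0 0 0.05 0 0 0" --pt "0 0 0.1 0 0 0" --pt "0 0 0.15 0 0 0" --pt "0 0 0.19 0 0 0" --pt "0 0 0.19 0 0 0" --pt "0 0 0.19 0 0 0"

```text
time: 20.23
tool_pos: [0.5442, -0.0371, 0.0974]
tool_rot: [3.141, -0.0, 0.871]
contact_force: [-0.5, -0.4, -0.1]
opening: 0.046
grip_force: 0.0
```

```bash
python3 -c "
from h import *
plan(.5438,-.0383,.0965,.871);s=robot.observe();print(s['tool_pos'],s['contact_force'],s['opening'])"
```

```text
plan [-0.012  0.004  0.009] [ 0.0001 -0.0001  0.0001]
[ 0.54421051 -0.03713124  0.09741316] [-0.50419554 -0.35251567 -0.07501794] 0.04598321753171385
```

Emit:
move_arm --pt "-0.008 0.003 0 0 0 0" --pt "-0.008 0.003 0 0 0 0" --pt "-0.008 0.003 0 0 0 0" --pt "-0.008 0.003 0 0 0 0" --pt "-0.008 0.003 0 0 0 0" --pt "-0.008 0.003 0 0 0 0" --pt "-0.008 0.003 0 0 0 0" --pt "-0.008 0.003 0 0 0 0" --fingers -0.8 --newtons 5

```text
time: 21.22
tool_pos: [0.5439, -0.0379, 0.0974]
tool_rot: [3.141, -0.0, 0.871]
contact_force: [1.3, -0.5, 0.7]
opening: 0.0196
grip_force: 5.0
```

```bash
python3 -c "
from h import *
s=robot.observe();r=R.from_euler('xyz',s['tool_rot']);print(s['tool_pos'],s['contact_force'],r.inv().apply(s['contact_force']),s['torque'],s['opening'],s['grip_force'])"
```

```text
[ 0.54388373 -0.037927    0.09736688] [ 1.31417919 -0.48769601  0.66093922] [ 0.4730326   1.31966253 -0.66067085] [-0.16795566  0.11545065 -0.00981851] 0.019603419741519218 5.00049346895139
```

Emit:
move_arm --pt "0 0.002 0 0 0 0" --pt "0 0.002 0 0 0 0" --pt "0 0.002 0 0 0 0" --newtons 22

```text
time: 21.6
tool_pos: [0.544, -0.038, 0.0974]
tool_rot: [3.142, -0.0, 0.871]
contact_force: [-0.2, 0.7, 1.7]
opening: 0.0191
grip_force: 22.0
```

Emit:
move_arm --pt "0 0 -0.01 0 0 0" --pt "0 0 -0.03 0 0 0" --pt "0 0 -0.05 0 0 0" --pt "0 0 -0.05 0 0 0" --pt "0 0 -0.05 0 0 0"

```text
time: 22.22
tool_pos: [0.5439, -0.0381, 0.1023]
tool_rot: [-3.141, 0.0, 0.871]
contact_force: [0.2, -0.7, -4.2]
opening: 0.0195
grip_force: 22.0
```

```bash
python3 -c "
from h import *
s=robot.observe();r=R.from_euler('xyz',s['tool_rot']);print(s['tool_pos'],s['contact_force'],r.inv().apply(s['contact_force']),s['torque'],s['opening'],s['grip_force'])"
```

```text
[ 0.54390772 -0.03806491  0.10225487] [ 0.15230182 -0.74086257 -4.24507247] [-0.46875176  0.59409437  4.24500143] [-0.05970388  0.08616574 -0.00047485] 0.0195132887845062 21.998676975199487
```

The sideways force is under 1 N and the pin's weight is on the tool. I'll raise it slowly to 37 mm in total.

Emit:
move_arm --pt "0 0 -0.03 0 0 0" --pt "0 0 -0.07 0 0 0" --pt "0 0 -0.11 0 0 0" --pt "0 0 -0.15 0 0 0" --pt "0 0 -0.19 0 0 0" --pt "0 0 -0.23 0 0 0" --pt "0 0 -0.27 0 0 0" --pt "0 0 -0.3 0 0 0" --pt "0 0 -0.32 0 0 0" --pt "0 0 -0.32 0 0 0" --pt "0 0 -0.32 0 0 0" --pt "0 0 -0.32 0 0 0"

```text
time: 23.72
tool_pos: [0.5439, -0.0381, 0.1342]
tool_rot: [-3.141, 0.0, 0.871]
contact_force: [0.5, 0.8, -3.4]
opening: 0.0195
grip_force: 22.0
```

```bash
python3 - <<'E'
from h import *
c=cam("scene"); W=world(c); s=robot.observe(); print(s["time"],s["tool_pos"],s["contact_force"],s["opening"],s["grip_force"])
a=c["image"][150:250,190:310]; save("s5.png",cv2.resize(a,None,fx=6,fy=6,interpolation=cv2.INTER_CUBIC))
rgb=c["image"].astype(int); n=np.hypot(W[...,0]-.543,W[...,1]+.038)<.02
b=n&(rgb[...,2]>rgb[...,0]+40); print("blue z",W[b][:,2].min(),W[b][:,2].max(),b.sum()) if b.any() else print("no blue")
q=n&(rgb[...,0]>rgb[...,2]+60); print("red",q.sum(),W[q][:,2] if q.any() else "")
E
```

```text
23.775 [ 0.54390448 -0.03807204  0.13420383] [ 0.03526147  0.2363508  -3.60309209] 0.0195917877100858 21.99866579278023
blue z 0.09774219038479348 0.10341709528230414 8
red 1 [0.180726]
```

View pics/s5.png

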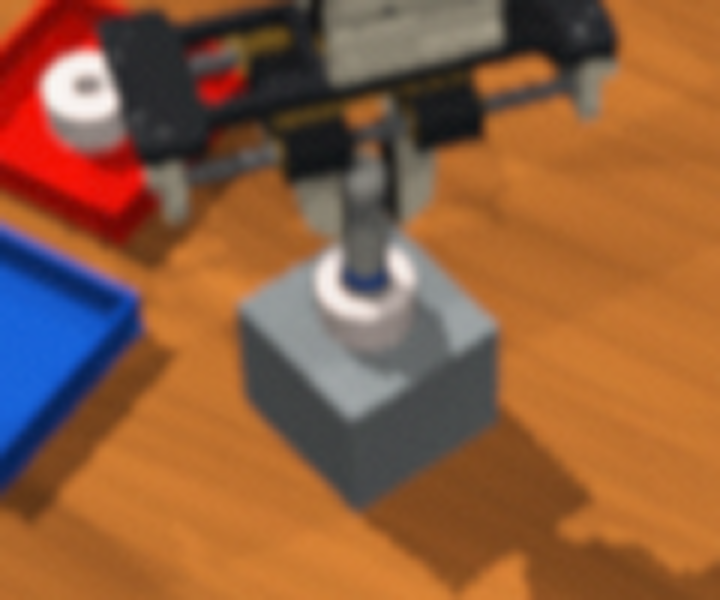

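The blue band sits clear above the seated collar, at crop pixel (365,283). No red shows, and the lift is 36.8 mm.

```bash
python3 -c "
from h import *
s=robot.observe();print(abs(s['qvel']).max());print(robot.hand_in())"
```

```text
0.002535158554106138
the job is handed in; nothing more can be done
None
```

The job is handed in: the fitting collar is seated on the block, the tight one is in the red tray, and the arm is holding the pin still, raised about 37 mm with the blue band clear of the collar and the red band hidden.

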